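Wind out the used label backing and open the brake at a preserves stall

TASK

The label machine on the stall has to be cleared for a new roll: turn its rewind crank clockwise (seen from above) until the drag on it suddenly drops away, which happens after an unknown number of turns, and stop within half a turn of that. Only then push the machine's brake lever over to its far side as far as it goes. Keep the jars and the oil bottle standing.

Things in the scene. Friction and masses are not known exactly. Their poses are not given: they have to be found in the camera images.
- winder: label machine, a grey low housing 180 (x) x 370 (y) x 45 mm tall, fixed to the table. Origin: centre of its underside. Its +x side is the far side, away from the robot; its yaw is within 0.35 rad of the robot's frame. On its top: the crank with a paper roll under it near its +y end; the lever near its -y end; between them a cardboard core and two steel guide rollers (up to 77 mm above the table).
- crank_axis (a point): point on the crank's upright axis, level with the middle of the crank's grip, 109 mm above the table, 85 mm to +y from the housing's middle. Does not move.
- crank_grip_center (a point): middle of the crank's grip: an upright wooden cylinder 24 mm in diameter and 50 mm tall (84 to 134 mm above the table), 50 mm from the crank's axis. It spins freely on its pin, so it can be held with the gripper's direction kept while it is led round the circle. Below it is the flat steel crank arm (top at 84 mm), and under the arm the paper roll and its disc, 62 mm in radius.
- crank (a joint): turn of the crank in rad: 0 at the start, growing clockwise seen from above; no turning back past 0. With the backing still in the brake, turning takes 8 to 11 N at the grip, even slowly; once its tail slips out, after 1.25 to 3.5 turns, different every time, only 1 or 2 N. The drag is felt only while the crank moves (it eases off at rest); nothing shows outside. It stays where it is left.
- brake: rubber brake shoe inside the housing, out of sight, which presses on the backing until the backing's tail has been wound out from under it. It cannot be reached and its place tells nothing.
- overrun: overrun catch inside the housing, out of sight: the tail strikes it if the crank is turned more than about 0.65 turn past the point where the drag drops. Fixed to the housing, cannot be reached.
- brake_lever (a joint): swing of the brake lever in rad: 0 leaning to the housing's -x (near) side, 1.0 fully over to its +x (far) side. It stays where it is left and takes about 1 N at its tip.
- brake_lever_tip (a point): centre of the black ball, 26 mm in diameter, at the lever's end, 80 mm from its pivot. The pivot lies 70 mm above the table, across the housing (along its y), 130 mm to -y from the housing's middle; the ball rides 137 mm above the table at either end of its swing and 150 mm half-way, and starts within 0.1 rad of the near end.
- jar_low_mid (a point): middle of a low jar, 76 mm in diameter, 75 mm tall, standing near the machine. Leave standing.
- jar_mid_mid (a point): middle of a jar 66 mm in diameter, 95 mm tall. Leave standing.
- jar_tall_mid (a point): middle of a jar 62 mm in diameter, 115 mm tall. Leave standing.
- oil_bottle_mid (a point): middle of an oil bottle 64 mm in diameter, 200 mm tall, standing behind the machine. Leave standing.

How it is judged:
On the way, in this order (a step that is already met when the one before it is completed fails the run):
1. the backing is wound out: the drag has dropped away and the crank was turned at least 1.1 turns (contact force between brake and anything else below 15 N and value of joint crank above 7 rad), for 0.2 s.
2. then the brake lever is over to the far side (value of joint brake_lever above 0.88 rad), for 0.2 s.
At the end, for the whole second after the job is handed in: the backing is out of the brake (under 15 N on the shoe, which bears some 70 to 100 N while it holds the backing), the crank is at rest, the brake lever is past 0.88 of its 1.0 rad swing, and the three jars and the oil bottle stand upright (within 0.3 rad) (all of step 1 and velocity of joint crank between -0.1 and 0.1 rad/s and value of joint brake_lever above 0.88 rad and angle between each of jar_low_mid, jar_mid_mid, jar_tall_mid, oil_bottle_mid's own z axis and vertical below 0.3 rad); the robot touches nothing.
It fails at once if the crank is turned on so far (over about 0.65 turn after the drag drops) that the tail strikes the overrun catch (contact force between overrun and anything else above 1 N).
It fails at once if the brake lever is moved over half-way while the backing is still in the brake (value of joint brake_lever above 0.5 rad and contact force between brake and anything else above 15 N).
It fails at once if a jar or the oil bottle is knocked over (angle between any of jar_low_mid, jar_mid_mid, jar_tall_mid, oil_bottle_mid's own z axis and vertical above 0.6 rad).
It also fails if it takes over 72 s, if anything falls off the work surface, if the arm or the gripper's body presses on something with over 40 N, if the wrist force passes 120 N, or if a joint passes its speed limit or range.

ROBOT

A 7-joint arm with a two-finger parallel gripper is mounted at the origin on the work surface. World frame = base frame: x ahead of the robot, y to its left, z up, the work surface at z = 0. Lengths are in m, angles in rad, forces in N, time in s.
With the tool pointing down it reaches from about 0.4 to 0.875 m from the base axis. Payload 19.3 kg.
Tool frame: the origin (TCP) lies at the very end of the fingers, on their centre line; the grasp point (between the pads) lies 19 mm behind it; z points along the fingers, y is the direction in which the jaws open and shut (so a half turn about z gives the same grasp; the last joint's range is limited). The gripper opens to 85 mm and grips with 20 to 120 N. Pads are 22 mm wide; open, the fingers measure 114 mm over their backs; the gripper's body (76 mm by 85 mm) begins 54 mm behind the grasp point. The pads swing forward as they close: fully open they stand 13 mm farther back than shut.
Start: joints at [-1.316, 0.521, -0.036, 1.599, 0.021, 1.021, -0.113], TCP at [0.199, 0.592, 0.231] pointing down, gripper open.
Joint ranges: [-2.91, 2.91], [-0.3, 2.13], [-1.5, 1.42], [0.17, 2.43], [-1.26, 4.41], [0.16, 1.93], [-2.52, 2.52]. Speed limits (rad/s): [1.89, 1.89, 2.39, 2.39, 3.01, 3.01, 3.01].

INTERFACE

Orientations are given as [roll, pitch, yaw] about the fixed x, y, z axes, in that order (R = Rz(yaw) Ry(pitch) Rx(roll)).
In Python, from workcell import bot gives the robot as it stands.
- The arm moves only by the tool apply_moves, never from a script. Its argument "commands" is a list of rows, each an object with "travel": the shift along the tool's x, y, z in m, a list of three; "twist": the turn, a rotation vector about the tool's x, y, z in degrees, a list of three; "claw": the finger opening in m, from 0 to 0.0854. A call has 1 to 10 rows; each row is the pose to reach, as a shift and turn from the pose commanded when the call began, along the tool's axes at that moment; what a row does not reach only later rows make up. A row lasts 1/10 s, in which the tool goes at most 50 mm and 8.59 degrees, less where a joint would pass 70% of its speed; a pose out of reach is approached as far as the arm can. A call with a gripper value outside its range is refused whole. The fingers move at their own pace and stop on an object; "force" is the grip in N (left out, the last holds). Time passes only in rows, so rows that repeat a pose let the fingers close. It gives the time, the measured TCP pose, the force and the opening at its end, in the units of the state.
- bot.observe(): the state, without advancing time (a new reading comes with each control period).
- bot.grab_frame(name): name is "side" or "top" or "wrist"; returns a dict with "frame" (420x560x3 uint8, blue, green, red), "fx", "fy", "cx", "cy" (pixels), "dist" ([k1, k2, p1, p2, k3] as OpenCV has them; the pictures are not rectified), "pose" (4x4, takes a point from camera to world coordinates); the wrist camera has in their place "tool_from_camera" (4x4, takes a point from camera to tool coordinates, whose origin is the TCP and whose axes are the flange's). Camera axes: x right, y up, looking along -z (the intrinsics and any distortion apply to the point x, -y, -z); pixel columns grow to the right and rows downward; lengths in m; the calibration is good to about 2 mm. A picture is of the moment at which its call begins: read the wrist's pose just before it. There is no depth.
- bot.job_done(): hands the job in, once; it reports no verdict.
The state is a dict: "clock": time; "qpos": joint angles; "qd": joint speeds; "joint_efforts": joint torques, N m; "position": TCP position; "tool_rot": TCP orientation; "force": force on the tool from outside, world axes, zero at the start; "moment": the same for the moment, N m; "grip_width": finger opening in m.
Only numpy, scipy, OpenCV 4.12 (cv2) and the standard library are available. Lean on these libraries where they do the work, as an engineer would, in place of code of your own. Each camera call takes 0.05 s, during which the arm holds its last target.

## Working session

There is one attempt and no reset: what is moved stays moved. The work goes in short steps, Python scripts to look and compute and a tool call to move; the robot and the scene stay as the last step left them, time stands still between calls to the robot, and variables do not carry over. Pictures are saved under pics/ and viewed, and the job is handed in when it is done.

Besides the shell and the picture viewer there is one more tool, called after "Emit:" by a JSON object that holds its "name" and its "arguments", one argument or row to a line. apply_moves: Moves the arm, as the interface text tells. Its arguments: {"type":"object","properties":{"commands":{"type":"array"},"force":{"type":"number"}},"required":["commands"]}

```bash
mkdir -p pics; ls; python3 - <<'E'
from workcell import bot
import cv2
print(bot.observe())
for n in ("side","top","wrist"):
    f=bot.grab_frame(n); cv2.imwrite(f"pics/{n}0.png",f["frame"])
    print(n,{k:v for k,v in f.items() if k!="frame"})
E
```

```text
pics
{'clock': 0.0, 'qpos': array([-1.31619349,  0.52200279, -0.0362807 ,  1.59993385,  0.02120102,
        1.02110502, -0.11281148]), 'qd': array([-2.67744436e-05,  5.39753073e-04,  4.28179886e-04, -1.01647958e-03,
       -4.37541816e-04,  8.56420405e-04,  3.84009314e-04]), 'joint_efforts': array([-6.60499495e-06, -9.27099824e+01,  1.97992712e+00, -3.69918466e+01,
        1.77096936e-02,  8.40762426e-03, -4.14603835e-05]), 'position': array([0.19941372, 0.59201722, 0.23075981]), 'tool_rot': array([-3.14053293e+00,  9.83650322e-05,  2.81672712e+00]), 'force': array([-0.39876339, -0.53132735, -0.18826738]), 'moment': array([ 0.00027657, -0.06415511,  0.01763351]), 'grip_width': 0.08546952305902861}
side {'fx': 403.80924956620777, 'fy': 403.80924956620777, 'cx': 276.20791413803914, 'cy': 203.8292306695711, 'dist': array([0.00592423, 0.        , 0.        , 0.        , 0.        ]), 'pose': array([[-0.97456   ,  0.13417254, -0.17952867,  0.40534623],
       [-0.22395948, -0.55203598,  0.8031802 ,  0.74217476],
       [ 0.00865844,  0.82295444,  0.5680414 ,  0.63595716],
       [ 0.     
[... 336 characters left out ...]
 -0.01013327,  0.01882782],
       [-0.01130196,  0.13589582,  0.99065867,  1.19188706],
       [ 0.        ,  0.        ,  0.        ,  1.        ]])}
wrist {'fx': 336.59774185960237, 'fy': 336.59774185960237, 'cx': 276.2292940249073, 'cy': 208.48591252031656, 'dist': array([0.00627822, 0.        , 0.        , 0.        , 0.        ]), 'tool_from_camera': array([[-1.98989525e-04,  9.54247974e-01,  2.99016328e-01,
         7.68780871e-02],
       [ 9.99999976e-01,  1.61284611e-04,  1.50774398e-04,
         2.67668688e-05],
       [ 9.56494316e-05,  2.99016351e-01, -9.54247983e-01,
        -1.42221045e-01],
       [ 0.00000000e+00,  0.00000000e+00,  0.00000000e+00,
         1.00000000e+00]])}
```

View pics/top0.png

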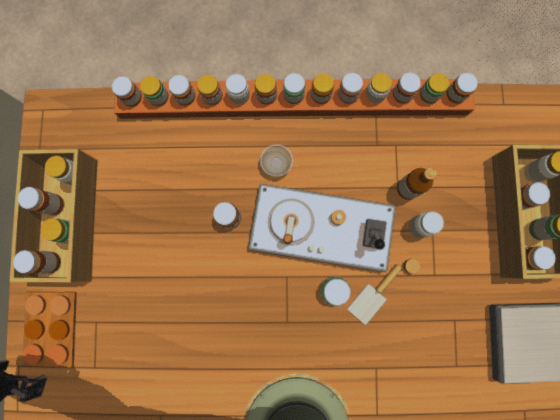

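View pics/side0.png

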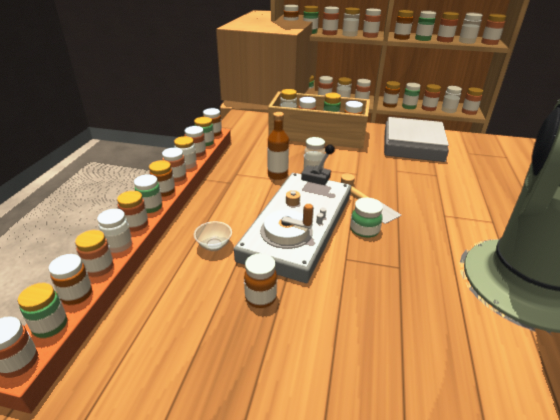

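```bash
cat > h.py <<'E'
import numpy as np, cv2
from scipy.spatial.transform import Rotation as R
def ray(f,uv,P=None):
    P=f["pose"] if P is None else P
    K=np.array([[f["fx"],0,f["cx"]],[0,f["fy"],f["cy"]],[0,0,1]])
    p=cv2.undistortPoints(np.array([[uv]],float),K,np.array(f["dist"]))[0,0]
    d=P[:3,:3]@np.array([p[0],-p[1],-1.]); return P[:3,3],d
def onz(f,uv,z,P=None):
    o,d=ray(f,uv,P); return o+d*(z-o[2])/d[2]
def proj(f,X,P=None):
    P=f["pose"] if P is None else P
    c=P[:3,:3].T@(np.array(X,float)-P[:3,3]); c=np.array([c[0],-c[1],-c[2]])
    K=np.array([[f["fx"],0,f["cx"]],[0,f["fy"],f["cy"]],[0,0,1]])
    return cv2.projectPoints(c.reshape(1,1,3),np.zeros(3),np.zeros(3),K,np.array(f["dist"]))[0][0,0]
def wristP(f,s):
    T=np.eye(4); T[:3,:3]=R.from_euler("xyz",s["tool_rot"]).as_matrix(); T[:3,3]=s["position"]
    return T@f["tool_from_camera"]
E
python3 - <<'E'
import cv2
a=cv2.imread("pics/top0.png")[140:320,200:450]
cv2.imwrite("pics/top0z.png",cv2.resize(a,None,fx=3.2,fy=3.2,interpolation=cv2.INTER_CUBIC))
a=cv2.imread("pics/side0.png")[100:310,180:400]
cv2.imwrite("pics/side0z.png",cv2.resize(a,None,fx=2.8,fy=2.8,interpolation=cv2.INTER_CUBIC))
E
```

```text
(no output)
```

View pics/top0z.png

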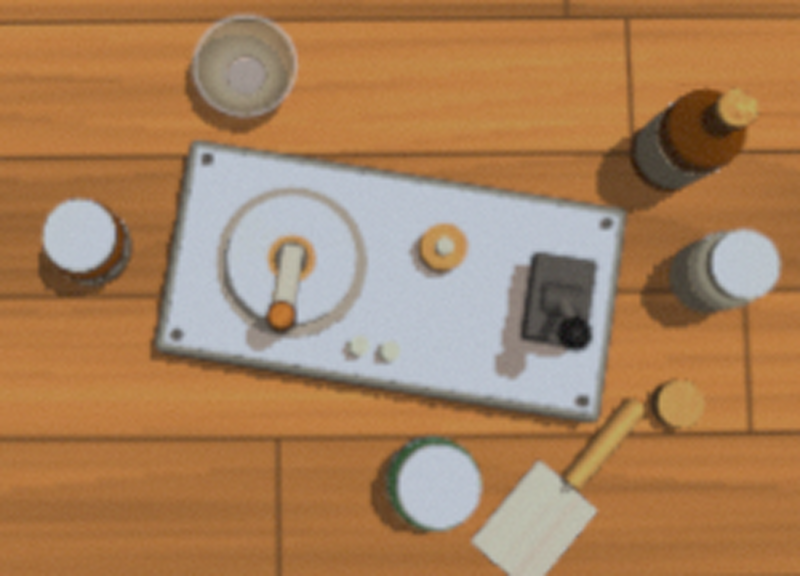

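View pics/side0z.png

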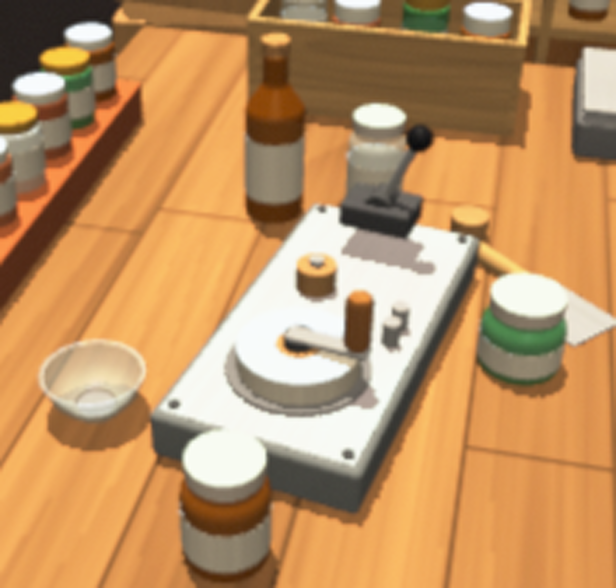

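The zoomed top view shows the housing with corners at about (195,143), (625,212), (597,418) and (160,348). The grip top is at (281,314) and the black ball at (574,331). The jar lids are at (80,236), (744,264) and (439,487), and the bottle is at (700,130).

```bash
python3 - <<'E'
from workcell import bot
from h import *
f=bot.grab_frame("top"); g=bot.grab_frame("side")
u=lambda x,y:(x/3.2+200-.34,y/3.2+140-.34)
v=lambda x,y:(x/2.8+180-.32,y/2.8+100-.32)
C=[onz(f,u(*p),.045)[:2] for p in [(195,143),(625,212),(597,418),(160,348)]]
print(np.round(C,4)); C=np.array(C); print([np.linalg.norm(C[i]-C[(i+1)%4]).round(4) for i in range(4)])
c=C.mean(0); ey=(C[0]+C[3]-C[1]-C[2]); ey/=np.linalg.norm(ey); ex=np.array([ey[1],-ey[0]])
print("centre",c,"yaw",np.arctan2(-ey[0],ey[1]))
# colour mask for white top
ax=c+.085*ey; print("axis",ax,"grip",onz(f,u(281,314),.134), "dist",np.linalg.norm(onz(f,u(281,314),.134)[:2]-ax))
gr=onz(f,u(281,314),.134)[:2]; d=gr-ax; print("grip ang",np.arctan2(d[1],d[0]))
def tri(a,b):
    (o1,d1),(o2,d2)=a,b
    t=np.linalg.lstsq(np.c_[d1,-d2],o2-o1,rcond=None)[0]; p,q=o1+t[0]*d1,o2+t[1]*d2
    return (p+q)/2,np.linalg.norm(p-q)
print("ball",onz(f,u(574,331),.137),tri(ray(f,u(574,331)),ray(g,v(420,137))))
print("grip tri",tri(ray(f,u(281,314)),ray(g,v(359,297))))
b=onz(f,u(574,331),.137)[:2]; print("ball in housing",(b-c)@ex,(b-c)@ey)
for n,p,z in(("jarL+y brown",(80,236),.095),("jar r",(744,264),.115),("jar green",(439,487),.075),("bottle cap",(738,107),.2)):
    X=onz(f,u(*p),z)[:2]; print(n,X,(X-c)@ex,(X-c)@ey)
print("ray roller tops",[((onz(f,u(*p),.077)[:2]-c)@ex,(onz(f,u(*p),.077)[:2]-c)@ey) for p in[(357,345),(388,350),(444,245)]])
E
```

```text
[[ 0.6435  0.0906]
 [ 0.582  -0.2661]
 [ 0.4129 -0.2364]
 [ 0.4731  0.1195]]
[np.float64(0.362), np.float64(0.1717), np.float64(0.3609), np.float64(0.1728)]
centre [ 0.52785143 -0.07307983] yaw -0.16916888945855554
axis [0.5421623 0.0107068] grip [0.49420181 0.02003764 0.134     ] dist 0.048859728737926794
grip ang 2.9494404707523345
ball [ 0.47904103 -0.20082143  0.137     ] (array([ 0.47689953, -0.19452123,  0.16738088]), np.float64(0.001100422994214946))
grip tri (array([0.49504577, 0.02009456, 0.13173625]), np.float64(0.0013877409111848877))
ball in housing -0.026606662061057315 -0.13413597609662214
jarL+y brown [0.55990731 0.17882429] -0.010813089614303224 0.25370522163166276
jar r [ 0.53064297 -0.34016431] 0.04771887242305991 -0.26280186929414967
jar green [ 0.36065569 -0.10305937] -0.15976157730458665 -0.05770119465246386
bottle cap [ 0.63687971 -0.31376349] 0.14799415970107355 -0.21889156861116546
ray roller tops [(np.float64(-0.05982119392727912), np.float64(0.023241836436620048)), (np.float64(-0.059817276469473254), np.float64(-0.0016854518419769128)), (np.float64(0.030391136911232422), np.float64(-0.03348779621419846))]
```

Emit:
{"name": "apply_moves", "arguments": {
  "commands": [
    {"travel": [-0.35,-0.34,0],"twist": [0,0,0],"claw": 0.085},
    {"travel": [-0.35,-0.34,0],"twist": [0,0,0],"claw": 0.085},
    {"travel": [-0.35,-0.34,0],"twist": [0,0,0],"claw": 0.085},
    {"travel": [-0.35,-0.34,0],"twist": [0,0,0],"claw": 0.085},
    {"travel": [-0.35,-0.34,0],"twist": [0,0,0],"claw": 0.085},
    {"travel": [-0.35,-0.34,0],"twist": [0,0,0],"claw": 0.085},
    {"travel": [-0.35,-0.34,0],"twist": [0,0,0],"claw": 0.085},
    {"travel": [-0.35,-0.34,0],"twist": [0,0,0],"claw": 0.085},
    {"travel": [-0.35,-0.34,0],"twist": [0,0,0],"claw": 0.085},
    {"travel": [-0.35,-0.34,0],"twist": [0,0,0],"claw": 0.085}
  ]
}}

```text
clock: 1.25
position: [0.4235, 0.1556, 0.2316]
tool_rot: [3.141, 0.001, 2.815]
force: [-0.2, 0.8, -0.1]
grip_width: 0.0851
```

Emit:
{"name": "apply_moves", "arguments": {
  "commands": [
    {"travel": [-0.11,-0.106,0],"twist": [0,0,0],"claw": 0.085},
    {"travel": [-0.11,-0.106,0],"twist": [0,0,0],"claw": 0.085},
    {"travel": [-0.11,-0.106,0],"twist": [0,0,0],"claw": 0.085},
    {"travel": [-0.11,-0.106,0],"twist": [0,0,0],"claw": 0.06},
    {"travel": [-0.11,-0.106,0],"twist": [0,0,0],"claw": 0.06}
  ]
}}

```text
clock: 1.75
position: [0.4932, 0.0217, 0.2311]
tool_rot: [-3.141, -0.0, 2.814]
force: [-0.7, 1.2, -0.6]
grip_width: 0.0607
```

```bash
python3 - <<'E'
from workcell import bot
from h import *
s=bot.observe(); w=bot.grab_frame("wrist"); P=wristP(w,s)
t=bot.grab_frame("top")
cv2.imwrite("pics/w1.png",w["frame"])
print(s["position"],s["tool_rot"],s["qpos"])
c=np.array([.52785,-.07308]);y=-.169;ey=np.array([-np.sin(y),np.cos(y)]);ex=np.array([np.cos(y),np.sin(y)])
print("screen: axis",proj(w,[*(c+.085*ey),.084],P),"grip top",proj(w,[.4942,.0200,.134],P),"corners",[proj(w,[*(c+i*.09*ex+j*.185*ey),.045],P).round() for i,j in((1,1),(-1,1),(1,-1),(-1,-1))])
E
```

```text
[0.49319917 0.02173866 0.23108444] [-3.14125453e+00 -2.78215202e-04  2.81424011e+00] [-0.32237408  0.31850484  0.19856059  1.94648462 -0.07970744  0.88441754
  1.16048792]
screen: axis [281.98858911 245.48408976] grip top [274.5200439 212.8549685] corners [array([383., 292.]), array([371., 127.]), array([ 63., 337.]), array([  0., 187.])]
```

View pics/w1.png

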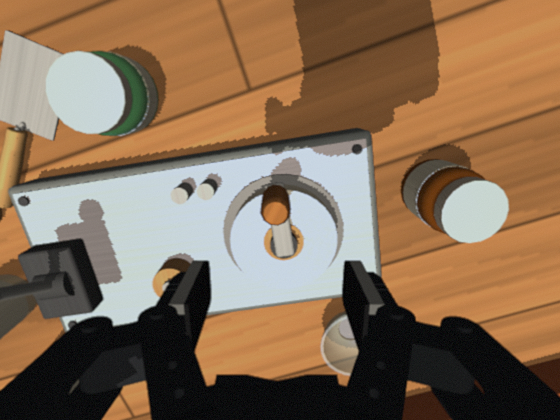

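The wrist view shows the grip's top face near (275,212), against a predicted (274.5,213). The core ring round the axis is near (283,242), against (282,245). I'll zoom in once to refine these.

```bash
python3 - <<'E'
import cv2
a=cv2.imread("pics/w1.png")[160:290,210:360]
cv2.imwrite("pics/w1z.png",cv2.resize(a,None,fx=4.6,fy=4.6,interpolation=cv2.INTER_CUBIC))
E
```

```text
(no output)
```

View pics/w1z.png

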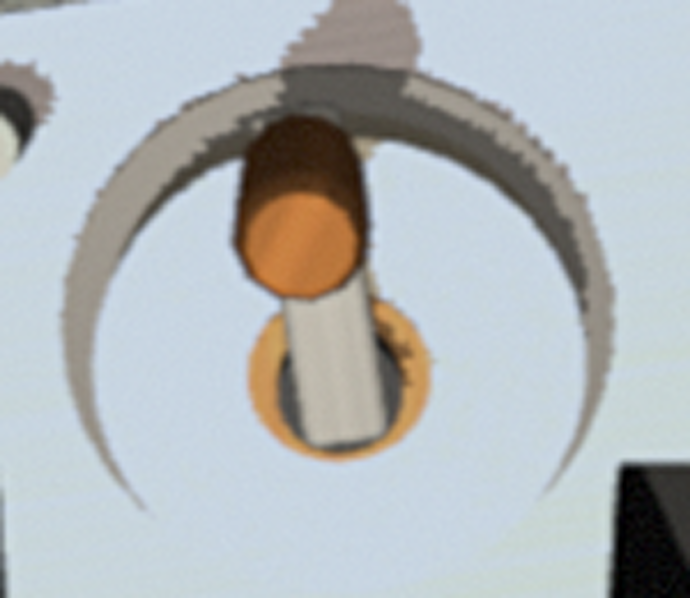

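```bash
python3 - <<'E'
from workcell import bot
from h import *
s=bot.observe(); w=bot.grab_frame("wrist"); P=wristP(w,s)
u=lambda x,y:(x/4.6+210-.39,y/4.6+160-.39)
g=onz(w,u(302,243),.134,P)
print("grip",g)
for z in(.07,.076,.08): 
    a=onz(w,u(340,381),z,P); print(z,a,np.linalg.norm(a[:2]-g[:2]))
E
```

```text
grip [0.49361357 0.02269936 0.134     ]
0.07 [0.54504773 0.01369759 0.07      ] 0.05221594913811588
0.076 [0.54257306 0.01437976 0.076     ] 0.04966132408547407
0.08 [0.54092327 0.01483454 0.08      ] 0.04795897381420295
```

Emit:
{"name": "apply_moves", "arguments": {
  "commands": [
    {"travel": [-0.001,0,0.05],"twist": [0,0,0],"claw": 0.06},
    {"travel": [-0.001,0,0.1],"twist": [0,0,0],"claw": 0.06},
    {"travel": [-0.001,0,0.135],"twist": [0,0,0],"claw": 0.06},
    {"travel": [-0.001,0,0.135],"twist": [0,0,0],"claw": 0.05},
    {"travel": [-0.001,0,0.135],"twist": [0,0,0],"claw": 0.035},
    {"travel": [-0.001,0,0.135],"twist": [0,0,0],"claw": 0.015},
    {"travel": [-0.001,0,0.135],"twist": [0,0,0],"claw": 0.015},
    {"travel": [-0.001,0,0.135],"twist": [0,0,0],"claw": 0.015},
    {"travel": [-0.001,0,0.135],"twist": [0,0,0],"claw": 0.015}
  ],
  "force": 50
}}

```text
clock: 2.8
position: [0.4949, 0.0229, 0.0982]
tool_rot: [3.14, 0.002, 2.817]
force: [-3.3, -0.2, 12.0]
grip_width: 0.0228
```

```bash
python3 - <<'E'
from workcell import bot
from h import *
s=bot.observe(); print(s)
w=bot.grab_frame("wrist");cv2.imwrite("pics/w2.png",w["frame"])
E
```

```text
{'clock': 2.8, 'qpos': array([-0.27836305,  0.52760589,  0.14901162,  2.05542321, -0.14072759,
        0.56514755,  1.21561585]), 'qd': array([ 1.58798204e-03, -6.42545695e-05,  3.11641470e-04, -6.18552299e-04,
       -7.73446764e-04, -9.14911264e-04, -1.07408971e-03]), 'joint_efforts': array([ 1.75572932e-01, -7.31746244e+01,  5.45372799e+00, -2.27912736e+01,
        5.68848755e-02, -1.10970140e+00, -1.14124141e-04]), 'position': array([0.49487485, 0.02287983, 0.0982342 ]), 'tool_rot': array([3.14001621e+00, 2.25517091e-03, 2.81691806e+00]), 'force': array([-3.34707681, -0.15436421, 12.04755215]), 'moment': array([4.45884664e-04, 7.05425935e-01, 9.65730176e-03]), 'grip_width': 0.022783906581962866}
```

View pics/w2.png

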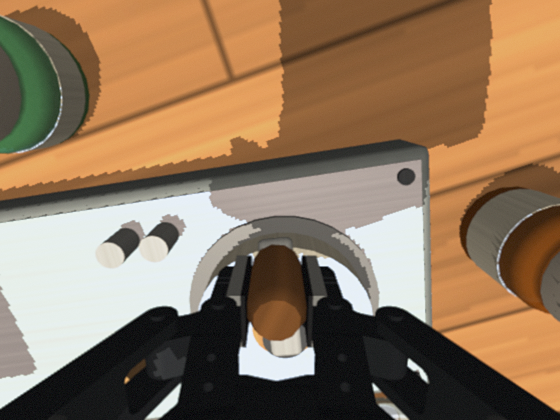

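The grip is held at an opening of 22.8 mm, with the cylinder between the pads. Next I'll work out the circle offsets for each 90° of turn.

```bash
python3 - <<'E'
import numpy as np
y=2.816; X=np.array([np.cos(y),np.sin(y)]); Y=np.array([np.sin(y),-np.cos(y)])
p0=2.96
for k in range(4):
    q=p0-k*np.pi/2; o=.05*np.array([np.cos(q),np.sin(q)])
    print(k,[[round(float(v@a),4) for a in(X,Y)] for v in [.05*np.array([np.cos(q-t),np.sin(q-t)])-o for t in np.radians(np.arange(1,11)*9)]])
E
```

```text
0 [[0.0005, 0.0078], [-0.0002, 0.0156], [-0.0021, 0.0232], [-0.0052, 0.0305], [-0.0094, 0.0371], [-0.0146, 0.043], [-0.0206, 0.048], [-0.0274, 0.052], [-0.0347, 0.0549], [-0.0423, 0.0567]]
1 [[-0.0078, 0.0005], [-0.0156, -0.0002], [-0.0232, -0.0021], [-0.0305, -0.0052], [-0.0371, -0.0094], [-0.043, -0.0146], [-0.048, -0.0206], [-0.052, -0.0274], [-0.0549, -0.0347], [-0.0567, -0.0423]]
2 [[-0.0005, -0.0078], [0.0002, -0.0156], [0.0021, -0.0232], [0.0052, -0.0305], [0.0094, -0.0371], [0.0146, -0.043], [0.0206, -0.048], [0.0274, -0.052], [0.0347, -0.0549], [0.0423, -0.0567]]
3 [[0.0078, -0.0005], [0.0156, 0.0002], [0.0232, 0.0021], [0.0305, 0.0052], [0.0371, 0.0094], [0.043, 0.0146], [0.048, 0.0206], [0.052, 0.0274], [0.0549, 0.0347], [0.0567, 0.0423]]
```

Emit:
{"name": "apply_moves", "arguments": {
  "commands": [
    {"travel": [0.0005,0.0078,-0.001],"twist": [0,0,0],"claw": 0.015},
    {"travel": [-0.0002,0.0156,-0.002],"twist": [0,0,0],"claw": 0.015},
    {"travel": [-0.0021,0.0232,-0.002],"twist": [0,0,0],"claw": 0.015},
    {"travel": [-0.0052,0.0305,-0.002],"twist": [0,0,0],"claw": 0.015},
    {"travel": [-0.0094,0.0371,-0.002],"twist": [0,0,0],"claw": 0.015},
    {"travel": [-0.0146,0.043,-0.002],"twist": [0,0,0],"claw": 0.015},
    {"travel": [-0.0206,0.048,-0.002],"twist": [0,0,0],"claw": 0.015},
    {"travel": [-0.0274,0.052,-0.002],"twist": [0,0,0],"claw": 0.015},
    {"travel": [-0.0347,0.0549,-0.002],"twist": [0,0,0],"claw": 0.015},
    {"travel": [-0.0423,0.0567,-0.002],"twist": [0,0,0],"claw": 0.015}
  ]
}}

```text
clock: 3.85
position: [0.5514, 0.0614, 0.0986]
tool_rot: [-3.139, -0.001, 2.816]
force: [-3.4, -10.7, -13.5]
grip_width: 0.0229
```

```bash
python3 - <<'E'
from workcell import bot
from h import *
s=bot.observe(); print({k:np.round(v,3) for k,v in s.items()})
E
```

```text
{'clock': np.float64(3.85), 'qpos': array([-0.332,  0.6  ,  0.157,  1.899, -0.144,  0.655,  1.158]), 'qd': array([ 0.052,  0.092,  0.005, -0.197,  0.001,  0.111,  0.038]), 'joint_efforts': array([ -5.343, -98.143,   3.01 , -32.371,  -1.64 ,  -1.917,  -0.165]), 'position': array([0.551, 0.061, 0.099]), 'tool_rot': array([-3.139e+00, -1.000e-03,  2.816e+00]), 'force': array([ -3.43 , -10.655, -13.458]), 'moment': array([-2.212,  0.972, -0.024]), 'grip_width': np.float64(0.023)}
```

Emit:
{"name": "apply_moves", "arguments": {
  "commands": [
    {"travel": [-0.008,-0.0001,0.001],"twist": [0,0,0],"claw": 0.015},
    {"travel": [-0.016,-0.0014,0.001],"twist": [0,0,0],"claw": 0.015},
    {"travel": [-0.0236,-0.0033,0.001],"twist": [0,0,0],"claw": 0.015},
    {"travel": [-0.0309,-0.0064,0.001],"twist": [0,0,0],"claw": 0.015},
    {"travel": [-0.0375,-0.0106,0.001],"twist": [0,0,0],"claw": 0.015},
    {"travel": [-0.0434,-0.0158,0.001],"twist": [0,0,0],"claw": 0.015},
    {"travel": [-0.0484,-0.0218,0.001],"twist": [0,0,0],"claw": 0.015},
    {"travel": [-0.0524,-0.0286,0.001],"twist": [0,0,0],"claw": 0.015},
    {"travel": [-0.0553,-0.0359,0.001],"twist": [0,0,0],"claw": 0.015},
    {"travel": [-0.0571,-0.0435,0.001],"twist": [0,0,0],"claw": 0.015}
  ]
}}

```text
clock: 4.85
position: [0.5931, 0.0035, 0.0984]
tool_rot: [3.14, 0.001, 2.817]
force: [-3.5, 4.0, 5.6]
grip_width: 0.023
```

Emit:
{"name": "apply_moves", "arguments": {
  "commands": [
    {"travel": [-0.0005,-0.0078,0],"twist": [0,0,0],"claw": 0.015},
    {"travel": [0.0002,-0.0156,0],"twist": [0,0,0],"claw": 0.015},
    {"travel": [0.0021,-0.0232,0],"twist": [0,0,0],"claw": 0.015},
    {"travel": [0.0052,-0.0305,0],"twist": [0,0,0],"claw": 0.015},
    {"travel": [0.0094,-0.0371,0],"twist": [0,0,0],"claw": 0.015}
  ]
}}

```text
clock: 5.35
position: [0.5728, -0.0289, 0.0984]
tool_rot: [3.14, 0.003, 2.817]
force: [1.7, 3.5, 4.0]
grip_width: 0.0226
```

```bash
python3 - <<'E'
from workcell import bot
from h import *
s=bot.observe(); print({k:np.round(v,3) for k,v in s.items()})
E
```

```text
{'clock': np.float64(5.35), 'qpos': array([-0.157,  0.621,  0.148,  1.854, -0.139,  0.673,  1.318]), 'qd': array([ 0.077, -0.073, -0.009,  0.16 ,  0.005, -0.083,  0.078]), 'joint_efforts': array([  0.978, -86.36 ,   8.545, -25.33 ,   0.765,   0.812,  -0.223]), 'position': array([ 0.573, -0.029,  0.098]), 'tool_rot': array([3.140e+00, 3.000e-03, 2.817e+00]), 'force': array([1.664, 3.507, 4.026]), 'moment': array([ 0.954, -0.308,  0.036]), 'grip_width': np.float64(0.023)}
```

Emit:
{"name": "apply_moves", "arguments": {
  "commands": [
    {"travel": [0.0052,-0.0059,0],"twist": [0,0,0],"claw": 0.015},
    {"travel": [0.0112,-0.0109,0],"twist": [0,0,0],"claw": 0.015},
    {"travel": [0.018,-0.0149,0],"twist": [0,0,0],"claw": 0.015},
    {"travel": [0.0253,-0.0178,0],"twist": [0,0,0],"claw": 0.015}
  ]
}}

```text
clock: 5.75
position: [0.5431, -0.0383, 0.0983]
tool_rot: [3.141, 0.003, 2.816]
force: [3.4, 0.3, 5.4]
grip_width: 0.0229
```

```bash
cat > st.py <<'E'
from workcell import bot
from h import *
s=bot.observe()
A=np.array([.544,.0126]); d=s["position"][:2]-A; a=np.arctan2(d[1],d[0]); t=np.array([np.sin(a),-np.cos(a)]); r=d/np.linalg.norm(d)
F=s["force"]+np.array([.4,.4,0])
print("clock",s["clock"],"pos",s["position"].round(4),"r",np.linalg.norm(d).round(4),"turned mod deg",np.degrees((2.96-a)%(2*np.pi)).round(1),"drag",-(F[:2]@t).round(2),"rad",(F[:2]@r).round(2),"F",s["force"].round(1),"qd",s["qd"].round(3),"w",s["grip_width"].round(4))
E
python3 st.py
```

```text
Traceback (most recent call last):
  File "st.py", line 6, in <module>
    print("clock",s["clock"],"pos",s["position"].round(4),"r",np.linalg.norm(d).round(4),"turned mod deg",np.degrees((2.96-a)%(2*np.pi)).round(1),"drag",-(F[:2]@t).round(2),"rad",(F[:2]@r).round(2),"F",s["force"].round(1),"qd",s["qd"].round(3),"w",s["grip_width"].round(4))
                                                                                                                                                                                                                                                        ^^^^^^^^^^^^^^^^^^^^^
AttributeError: 'float' object has no attribute 'round'
```

Emit:
{"name": "apply_moves", "arguments": {
  "commands": [
    {"travel": [0.0019,-0.0005,0],"twist": [0,0,0],"claw": 0.015},
    {"travel": [0.0038,-0.001,0],"twist": [0,0,0],"claw": 0.015},
    {"travel": [0.0057,-0.0014,0],"twist": [0,0,0],"claw": 0.015},
    {"travel": [0.0076,-0.0018,0],"twist": [0,0,0],"claw": 0.015}
  ]
}}

```text
clock: 6.15
position: [0.5353, -0.0375, 0.0983]
tool_rot: [3.141, 0.003, 2.816]
force: [1.4, -0.3, 8.2]
grip_width: 0.0228
```

```bash
sed -i 's/s\["grip_width"\].round(4)/round(s["grip_width"],4)/' st.py; python3 st.py
```

```text
clock 6.15 pos [ 0.5353 -0.0375  0.0983] r 0.0509 turned mod deg 269.5 drag 1.8 rad -0.41 F [ 1.4 -0.3  8.2] qd [-0.007 -0.025 -0.003  0.05  -0.002 -0.026 -0.005] w 0.0228
```

Emit:
{"name": "apply_moves", "arguments": {
  "commands": [
    {"travel": [0.0156,0.0002,0],"twist": [0,0,0],"claw": 0.015},
    {"travel": [0.0305,0.0052,0],"twist": [0,0,0],"claw": 0.015},
    {"travel": [0.043,0.0146,0],"twist": [0,0,0],"claw": 0.015},
    {"travel": [0.052,0.0274,0],"twist": [0,0,0],"claw": 0.015}
  ]
}}

```text
clock: 6.55
position: [0.4939, 0.0044, 0.0983]
tool_rot: [-3.141, 0.002, 2.815]
force: [5.5, -5.8, 8.7]
grip_width: 0.0226
```

```bash
python3 st.py
```

```text
clock 6.55 pos [0.4939 0.0044 0.0983] r 0.0507 turned mod deg 340.2 drag 6.25 rad -4.99 F [ 5.5 -5.8  8.7] qd [-0.335 -0.047  0.01   0.09  -0.017 -0.064 -0.297] w 0.0226
```

```bash
python3 - <<'E'
import numpy as np
y=2.816; X=np.array([np.cos(y),np.sin(y)]); Y=np.array([np.sin(y),-np.cos(y)])
for k in range(5):
    q=2.96-np.radians(342+72*k); o=.05*np.array([np.cos(q),np.sin(q)])
    print((342+72*k)%360,[[round(float(v@a),4) for a in(X,Y)] for v in [.05*np.array([np.cos(q-t),np.sin(q-t)])-o for t in np.radians(np.arange(1,5)*18)]])
E
```

```text
342 [[0.0046, 0.0149], [0.0044, 0.0306], [-0.0006, 0.0454], [-0.01, 0.0579]]
54 [[-0.0128, 0.009], [-0.0277, 0.0137], [-0.0434, 0.0135], [-0.0582, 0.0084]]
126 [[-0.0125, -0.0094], [-0.0216, -0.0221], [-0.0262, -0.0371], [-0.026, -0.0527]]
198 [[0.005, -0.0148], [0.0144, -0.0273], [0.0272, -0.0364], [0.0421, -0.041]]
270 [[0.0156, 0.0002], [0.0305, 0.0052], [0.043, 0.0146], [0.052, 0.0274]]
```

Emit:
{"name": "apply_moves", "arguments": {
  "commands": [
    {"travel": [0.0046,0.0149,0],"twist": [0,0,0],"claw": 0.015},
    {"travel": [0.0044,0.0306,0],"twist": [0,0,0],"claw": 0.015},
    {"travel": [-0.0006,0.0454,0],"twist": [0,0,0],"claw": 0.015},
    {"travel": [-0.01,0.0579,0],"twist": [0,0,0],"claw": 0.015}
  ]
}}

```text
clock: 6.95
position: [0.5219, 0.0572, 0.0982]
tool_rot: [-3.141, 0.001, 2.817]
force: [-1.2, -10.4, 11.9]
grip_width: 0.0225
```

```bash
python3 st.py
```

```text
clock 6.95 pos [0.5219 0.0572 0.0982] r 0.0498 turned mod deg 53.2 drag 5.2 rad -8.59 F [ -1.2 -10.4  11.9] qd [-0.098  0.17   0.025 -0.361 -0.001  0.188 -0.107] w 0.0225
```

Emit:
{"name": "apply_moves", "arguments": {
  "commands": [
    {"travel": [-0.013,0.0083,-0.0007],"twist": [0,0,0],"claw": 0.015},
    {"travel": [-0.0279,0.013,-0.0007],"twist": [0,0,0],"claw": 0.015},
    {"travel": [-0.0436,0.0128,-0.0007],"twist": [0,0,0],"claw": 0.015},
    {"travel": [-0.0584,0.0077,-0.0007],"twist": [0,0,0],"claw": 0.015}
  ]
}}

```text
clock: 7.35
position: [0.5797, 0.0466, 0.0984]
tool_rot: [3.141, -0.001, 2.818]
force: [-9.7, 0.1, 4.5]
grip_width: 0.0226
```

```bash
python3 st.py
```

```text
clock 7.35 pos [0.5797 0.0466 0.0984] r 0.0493 turned mod deg 125.9 drag 6.81 rad -6.42 F [-9.7  0.1  4.5] qd [ 0.23   0.139  0.001 -0.294  0.008  0.168  0.192] w 0.0226
```

Emit:
{"name": "apply_moves", "arguments": {
  "commands": [
    {"travel": [-0.0125,-0.0094,0],"twist": [0,0,0],"claw": 0.015},
    {"travel": [-0.0216,-0.0221,0],"twist": [0,0,0],"claw": 0.015},
    {"travel": [-0.0262,-0.0371,0],"twist": [0,0,0],"claw": 0.015},
    {"travel": [-0.026,-0.0527,0],"twist": [0,0,0],"claw": 0.015}
  ]
}}

```text
clock: 7.75
position: [0.5879, -0.012, 0.0984]
tool_rot: [3.14, 0.001, 2.818]
force: [-4.0, 9.6, 2.3]
grip_width: 0.0226
```

```bash
python3 st.py
```

```text
clock 7.75 pos [ 0.5879 -0.012   0.0984] r 0.0503 turned mod deg 198.8 drag 6.95 rad -8.0 F [-4.   9.6  2.3] qd [ 0.245 -0.071 -0.019  0.159  0.011 -0.069  0.235] w 0.0226
```

Emit:
{"name": "apply_moves", "arguments": {
  "commands": [
    {"travel": [0.005,-0.0148,0],"twist": [0,0,0],"claw": 0.015},
    {"travel": [0.0144,-0.0273,0],"twist": [0,0,0],"claw": 0.015},
    {"travel": [0.0272,-0.0364,0],"twist": [0,0,0],"claw": 0.015},
    {"travel": [0.0421,-0.041,0],"twist": [0,0,0],"claw": 0.015}
  ]
}}

```text
clock: 8.15
position: [0.5351, -0.0378, 0.0985]
tool_rot: [3.14, 0.003, 2.817]
force: [8.2, 11.5, -7.7]
grip_width: 0.0229
```

```bash
python3 st.py
```

```text
clock 8.15 pos [ 0.5351 -0.0378  0.0985] r 0.0512 turned mod deg 269.6 drag 6.4 rad -13.19 F [ 8.2 11.5 -7.7] qd [-0.042 -0.189 -0.018  0.403 -0.001 -0.221 -0.013] w 0.0229
```

Emit:
{"name": "apply_moves", "arguments": {
  "commands": [
    {"travel": [0.0158,0.0006,0.0004],"twist": [0,0,0],"claw": 0.015},
    {"travel": [0.0307,0.0057,0.0004],"twist": [0,0,0],"claw": 0.015},
    {"travel": [0.0432,0.0151,0.0004],"twist": [0,0,0],"claw": 0.015},
    {"travel": [0.0522,0.0279,0.0004],"twist": [0,0,0],"claw": 0.015}
  ]
}}

```text
clock: 8.55
position: [0.4939, 0.0044, 0.0984]
tool_rot: [-3.141, 0.002, 2.815]
force: [6.6, -5.4, 1.2]
grip_width: 0.0227
```

```bash
python3 st.py
```

```text
clock 8.55 pos [0.4939 0.0044 0.0984] r 0.0507 turned mod deg 340.2 drag 6.08 rad -6.07 F [ 6.6 -5.4  1.2] qd [-0.332 -0.046  0.011  0.09  -0.016 -0.065 -0.299] w 0.0227
```

Emit:
{"name": "apply_moves", "arguments": {
  "commands": [
    {"travel": [0.0046,0.0149,0],"twist": [0,0,0],"claw": 0.015},
    {"travel": [0.0044,0.0306,0],"twist": [0,0,0],"claw": 0.015},
    {"travel": [-0.0006,0.0454,0],"twist": [0,0,0],"claw": 0.015},
    {"travel": [-0.01,0.0579,0],"twist": [0,0,0],"claw": 0.015}
  ]
}}

```text
clock: 8.95
position: [0.5216, 0.057, 0.0983]
tool_rot: [-3.141, 0.0, 2.817]
force: [-1.9, -9.8, 8.4]
grip_width: 0.0228
```

```bash
python3 st.py
```

```text
clock 8.95 pos [0.5216 0.057  0.0983] r 0.0497 turned mod deg 52.9 drag 5.54 rad -7.77 F [-1.9 -9.8  8.4] qd [-0.1    0.172  0.022 -0.361 -0.002  0.187 -0.11 ] w 0.0228
```

Total 774°, and the drag is unchanged from a turn earlier.

Emit:
{"name": "apply_moves", "arguments": {
  "commands": [
    {"travel": [-0.0128,0.009,0],"twist": [0,0,0],"claw": 0.015},
    {"travel": [-0.0277,0.0137,0],"twist": [0,0,0],"claw": 0.015},
    {"travel": [-0.0434,0.0135,0],"twist": [0,0,0],"claw": 0.015},
    {"travel": [-0.0582,0.0084,0],"twist": [0,0,0],"claw": 0.015}
  ]
}}

```text
clock: 9.35
position: [0.5798, 0.0466, 0.0982]
tool_rot: [3.141, -0.0, 2.818]
force: [-10.5, -1.2, 11.0]
grip_width: 0.0225
```

```bash
python3 st.py
```

```text
clock 9.35 pos [0.5798 0.0466 0.0982] r 0.0494 turned mod deg 126.1 drag 6.44 rad -7.88 F [-10.5  -1.2  11. ] qd [ 0.23   0.141  0.001 -0.294  0.007  0.172  0.191] w 0.0225
```

Total 846°, still dragging.

Emit:
{"name": "apply_moves", "arguments": {
  "commands": [
    {"travel": [-0.0125,-0.0094,0],"twist": [0,0,0],"claw": 0.015},
    {"travel": [-0.0216,-0.0221,0],"twist": [0,0,0],"claw": 0.015},
    {"travel": [-0.0262,-0.0371,0],"twist": [0,0,0],"claw": 0.015},
    {"travel": [-0.026,-0.0527,0],"twist": [0,0,0],"claw": 0.015}
  ]
}}

```text
clock: 9.75
position: [0.5881, -0.0115, 0.0984]
tool_rot: [3.14, 0.001, 2.817]
force: [-4.8, 9.2, 6.7]
grip_width: 0.0229
```

```bash
python3 st.py
```

```text
clock 9.75 pos [ 0.5881 -0.0115  0.0984] r 0.0503 turned mod deg 198.2 drag 6.34 rad -8.42 F [-4.8  9.2  6.7] qd [ 0.242 -0.07  -0.02   0.159  0.007 -0.073  0.232] w 0.0229
```

Total 918°.

Emit:
{"name": "apply_moves", "arguments": {
  "commands": [
    {"travel": [0.005,-0.0148,0],"twist": [0,0,0],"claw": 0.015},
    {"travel": [0.0144,-0.0273,0],"twist": [0,0,0],"claw": 0.015},
    {"travel": [0.0272,-0.0364,0],"twist": [0,0,0],"claw": 0.015},
    {"travel": [0.0421,-0.041,0],"twist": [0,0,0],"claw": 0.015}
  ]
}}

```text
clock: 10.15
position: [0.5354, -0.0378, 0.0985]
tool_rot: [3.14, 0.004, 2.816]
force: [7.9, 9.2, -1.6]
grip_width: 0.0225
```

```bash
python3 st.py
```

```text
clock 10.15 pos [ 0.5354 -0.0378  0.0985] r 0.0511 turned mod deg 269.2 drag 6.61 rad -10.9 F [ 7.9  9.2 -1.6] qd [-0.041 -0.191 -0.02   0.407 -0.003 -0.22  -0.016] w 0.0225
```

Total 990°.

Emit:
{"name": "apply_moves", "arguments": {
  "commands": [
    {"travel": [0.0156,0.0002,0],"twist": [0,0,0],"claw": 0.015},
    {"travel": [0.0305,0.0052,0],"twist": [0,0,0],"claw": 0.015},
    {"travel": [0.043,0.0146,0],"twist": [0,0,0],"claw": 0.015},
    {"travel": [0.052,0.0274,0],"twist": [0,0,0],"claw": 0.015}
  ]
}}

```text
clock: 10.55
position: [0.4939, 0.0046, 0.0984]
tool_rot: [-3.142, 0.002, 2.815]
force: [7.0, -1.9, 2.6]
grip_width: 0.0226
```

```bash
python3 st.py
```

```text
clock 10.55 pos [0.4939 0.0046 0.0984] r 0.0507 turned mod deg 340.5 drag 2.65 rad -7.09 F [ 7.  -1.9  2.6] qd [-0.333 -0.045  0.009  0.09  -0.017 -0.065 -0.3  ] w 0.0226
```

Emit:
{"name": "apply_moves", "arguments": {
  "commands": [
    {"travel": [0.0046,0.0149,0],"twist": [0,0,0],"claw": 0.015},
    {"travel": [0.0044,0.0306,0],"twist": [0,0,0],"claw": 0.015}
  ]
}}

```text
clock: 10.75
position: [0.4996, 0.036, 0.0983]
tool_rot: [3.141, 0.001, 2.816]
force: [5.0, -3.6, 3.5]
grip_width: 0.0227
```

```bash
python3 st.py
```

```text
clock 10.75 pos [0.4996 0.036  0.0983] r 0.0502 turned mod deg 17.4 drag 0.27 rad -6.28 F [ 5.  -3.6  3.5] qd [-0.282  0.084  0.023 -0.181 -0.013  0.074 -0.264] w 0.0227
```

Emit:
{"name": "apply_moves", "arguments": {
  "commands": [
    {"travel": [0,0,0],"twist": [0,0,0],"claw": 0.015},
    {"travel": [0,0,0],"twist": [0,0,0],"claw": 0.015},
    {"travel": [0,0,0],"twist": [0,0,0],"claw": 0.05},
    {"travel": [0,0,0],"twist": [0,0,0],"claw": 0.05},
    {"travel": [0,0,0],"twist": [0,0,0],"claw": 0.05},
    {"travel": [0,0,-0.01],"twist": [0,0,0],"claw": 0.05},
    {"travel": [0,0,-0.04],"twist": [0,0,0],"claw": 0.05},
    {"travel": [0,0,-0.09],"twist": [0,0,0],"claw": 0.05},
    {"travel": [0,0,-0.13],"twist": [0,0,0],"claw": 0.0},
    {"travel": [0,0,-0.13],"twist": [0,0,0],"claw": 0.0}
  ]
}}

```text
clock: 11.75
position: [0.5015, 0.0358, 0.233]
tool_rot: [3.138, 0.007, 2.816]
force: [-0.0, -1.0, -0.1]
grip_width: 0.0219
```

```bash
python3 - <<'E'
from workcell import bot
from h import *
s=bot.observe(); w=bot.grab_frame("wrist"); cv2.imwrite("pics/w3.png",w["frame"]); print(s["position"],s["tool_rot"],s["force"])
f=bot.grab_frame("top"); cv2.imwrite("pics/t3.png",cv2.resize(f["frame"][140:320,200:450],None,fx=3.2,fy=3.2,interpolation=cv2.INTER_CUBIC))
E
```

```text
[0.5014917  0.0357749  0.23299374] [3.13751447 0.00663708 2.81618226] [-0.02233052 -0.9507542  -0.10808584]
```

View pics/t3.png

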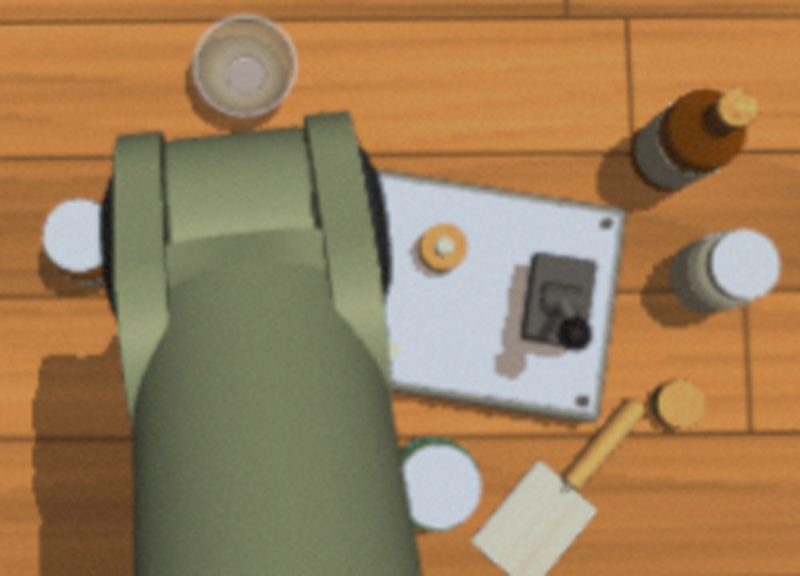

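View pics/w3.png

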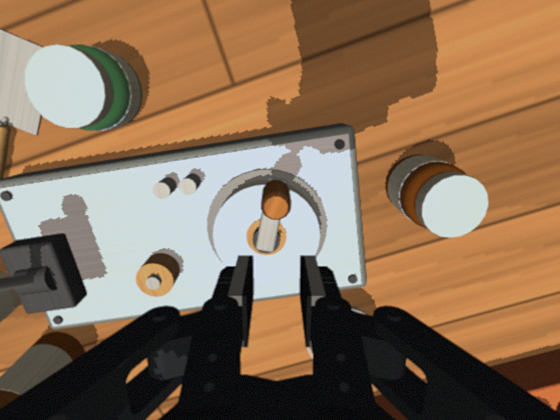

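The wrist view shows the crank grip at (275,200), about 20° past its start angle, and released. The top view shows the ball still at zoom (574,331), all the jars and the bottle standing, and the lever untouched. Next I move to the lever's near side.

Emit:
{"name": "apply_moves", "arguments": {
  "commands": [
    {"travel": [-0.001,-0.236,0],"twist": [0,0,0],"claw": 0.0},
    {"travel": [-0.001,-0.236,0],"twist": [0,0,0],"claw": 0.0},
    {"travel": [-0.001,-0.236,0],"twist": [0,0,0],"claw": 0.0},
    {"travel": [-0.001,-0.236,0],"twist": [0,0,0],"claw": 0.0},
    {"travel": [-0.001,-0.236,0],"twist": [0,0,-8.5],"claw": 0.0},
    {"travel": [-0.001,-0.236,0],"twist": [0,0,-8.5],"claw": 0.0},
    {"travel": [-0.001,-0.236,0],"twist": [0,0,-8.5],"claw": 0.0}
  ]
}}

```text
clock: 12.55
position: [0.4243, -0.1887, 0.2269]
tool_rot: [3.141, -0.002, 2.962]
force: [0.1, 0.3, 0.2]
grip_width: -0.0002
```

```bash
python3 - <<'E'
from workcell import bot
from h import *
s=bot.observe(); w=bot.grab_frame("wrist"); cv2.imwrite("pics/w4.png",w["frame"]); print(s["position"],s["tool_rot"],s["force"],s["grip_width"])
P=wristP(w,s); print(proj(w,[.479,-.198,.141],P), proj(w,[.507,-.1995,.07],P))
E
```

```text
[ 0.42430984 -0.18865339  0.22687143] [ 3.14148890e+00 -1.61068265e-03  2.96216403e+00] [0.11789673 0.2609069  0.16872401] -0.0002288886919051282
[276.89981679 284.75017839] [280.30719709 272.83202121]
```

View pics/w4.png

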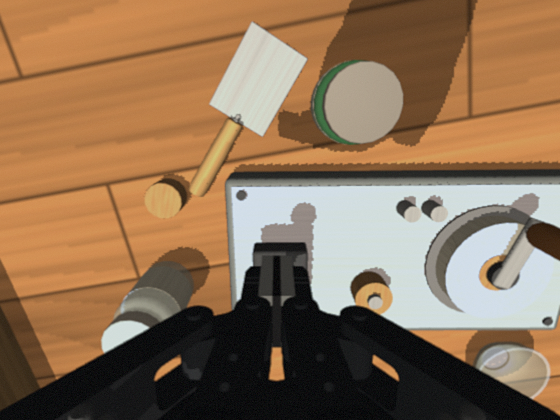

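Emit:
{"name": "apply_moves", "arguments": {
  "commands": [
    {"travel": [0,0,0.05],"twist": [0,0,0],"claw": 0.0},
    {"travel": [0,0,0.101],"twist": [0,0,0],"claw": 0.0},
    {"travel": [0,0,0.101],"twist": [0,0,0],"claw": 0.0},
    {"travel": [-0.015,0,0.101],"twist": [0,0,0],"claw": 0.0},
    {"travel": [-0.027,0,0.101],"twist": [0,0,0],"claw": 0.0},
    {"travel": [-0.037,0,0.101],"twist": [0,0,0],"claw": 0.0},
    {"travel": [-0.045,0,0.101],"twist": [0,0,0],"claw": 0.0},
    {"travel": [-0.053,0,0.101],"twist": [0,0,0],"claw": 0.0}
  ]
}}

```text
clock: 13.4
position: [0.478, -0.1975, 0.1272]
tool_rot: [-3.142, 0.001, 2.965]
force: [-1.8, 1.2, 0.5]
grip_width: -0.0
```

```bash
python3 - <<'E'
from workcell import bot
from h import *
s=bot.observe(); print(s["position"],s["tool_rot"],s["force"])
f=bot.grab_frame("side"); cv2.imwrite("pics/s5.png",cv2.resize(f["frame"][90:290,200:420],None,fx=2.8,fy=2.8,interpolation=cv2.INTER_CUBIC))
E
```

```text
[ 0.47798255 -0.197478    0.12723716] [-3.14159016e+00  5.77593023e-04  2.96518703e+00] [-1.80467401  1.17650742  0.46280989]
```

View pics/s5.png

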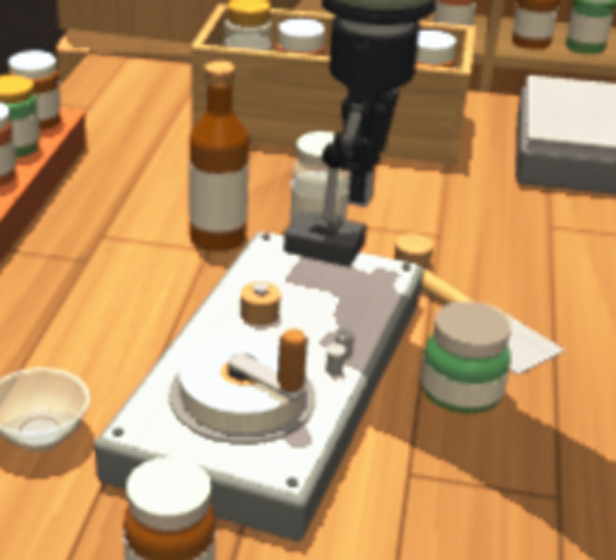

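The lever is being pushed and stands about half-way, with the ball at (335,157) against the finger. I keep pushing.

Emit:
{"name": "apply_moves", "arguments": {
  "commands": [
    {"travel": [-0.01,0,0],"twist": [0,0,0],"claw": 0.0},
    {"travel": [-0.02,0,0],"twist": [0,0,0],"claw": 0.0},
    {"travel": [-0.03,0,0],"twist": [0,0,0],"claw": 0.0},
    {"travel": [-0.037,0,0],"twist": [0,0,0],"claw": 0.0},
    {"travel": [-0.041,0,0],"twist": [0,0,0],"claw": 0.0},
    {"travel": [-0.041,0,0],"twist": [0,0,0],"claw": 0.0}
  ]
}}

```text
clock: 14.05
position: [0.5126, -0.2039, 0.1255]
tool_rot: [3.14, -0.012, 2.964]
force: [-33.9, 8.3, 22.6]
grip_width: 0.0
```

Emit:
{"name": "apply_moves", "arguments": {
  "commands": [
    {"travel": [0.01,0,0],"twist": [0,0,0],"claw": 0.0},
    {"travel": [0.04,0,0],"twist": [0,0,0],"claw": 0.0},
    {"travel": [0.06,0,-0.03],"twist": [0,0,0],"claw": 0.0},
    {"travel": [0.06,0,-0.08],"twist": [0,0,0],"claw": 0.0},
    {"travel": [0.06,0,-0.13],"twist": [0,0,0],"claw": 0.0},
    {"travel": [0.06,0.05,-0.13],"twist": [0,0,0],"claw": 0.0},
    {"travel": [0.06,0.1,-0.13],"twist": [0,0,0],"claw": 0.0},
    {"travel": [0.06,0.1,-0.13],"twist": [0,0,0],"claw": 0.0}
  ]
}}

```text
clock: 14.85
position: [0.4778, -0.0896, 0.257]
tool_rot: [3.139, 0.001, 2.973]
force: [-0.6, -1.7, -0.5]
grip_width: -0.0001
```

```bash
python3 - <<'E'
from workcell import bot
from h import *
s=bot.observe(); print(s["clock"],s["position"],s["force"],abs(s["qd"]).max())
f=bot.grab_frame("side"); cv2.imwrite("pics/s6.png",cv2.resize(f["frame"][90:290,200:420],None,fx=2.8,fy=2.8,interpolation=cv2.INTER_CUBIC))
f=bot.grab_frame("top"); cv2.imwrite("pics/t6.png",cv2.resize(f["frame"][140:320,200:450],None,fx=3.2,fy=3.2,interpolation=cv2.INTER_CUBIC))
y=-.17;ex=np.array([np.cos(y),np.sin(y)]);p=np.array([.5074,-.1995])
for a in(-.366,0,.38,.5): 
    q=proj(f,[*(p+.08*np.sin(a)*ex),.07+.08*np.cos(a)]); print(a,(q-[200,140]+.34)*3.2)
E
```

```text
14.85 [ 0.47775492 -0.08964763  0.2570021 ] [-0.60491299 -1.73484472 -0.53953609] 0.1060889135086859
-0.366 [567.90730741 330.33834107]
0 [574.46746923 292.0886906 ]
0.38 [578.12860294 253.95746465]
0.5 [578.51487452 243.30561117]
```

View pics/t6.png

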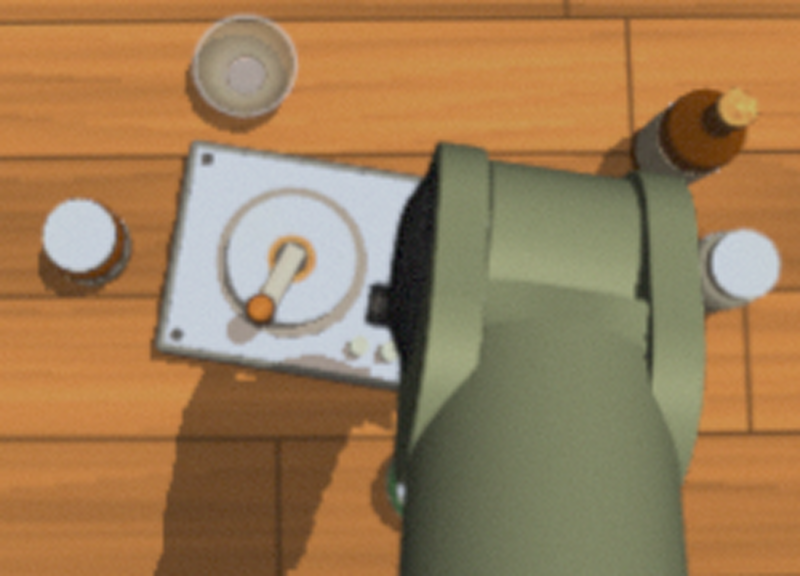

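View pics/s6.png

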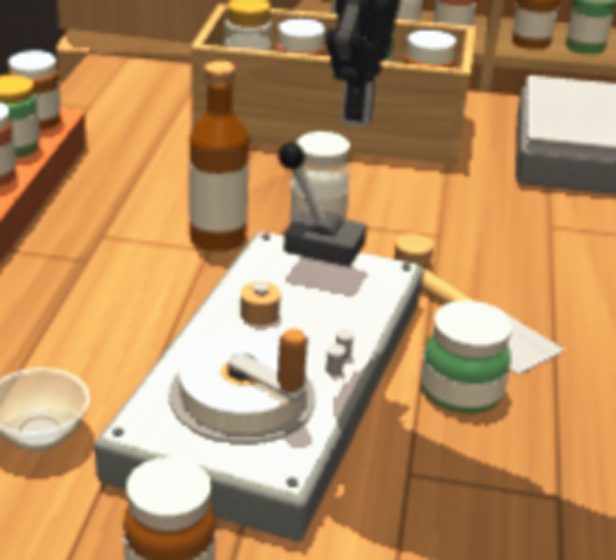

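The side view shows the lever leaning to the far side, with the ball at (291,155). The arm hides it from above, so I'll move aside and check from the top.

Emit:
{"name": "apply_moves", "arguments": {
  "commands": [
    {"travel": [0.02,0.25,-0.03],"twist": [0,0,0],"claw": 0.0},
    {"travel": [0.02,0.25,-0.03],"twist": [0,0,0],"claw": 0.0},
    {"travel": [0.02,0.25,-0.03],"twist": [0,0,0],"claw": 0.0},
    {"travel": [0.02,0.25,-0.03],"twist": [0,0,0],"claw": 0.0},
    {"travel": [0.02,0.25,-0.03],"twist": [0,0,0],"claw": 0.0},
    {"travel": [0.02,0.25,-0.03],"twist": [0,0,0],"claw": 0.0},
    {"travel": [0.02,0.25,-0.03],"twist": [0,0,0],"claw": 0.0}
  ]
}}

```text
clock: 15.65
position: [0.5007, 0.1539, 0.2864]
tool_rot: [-3.141, -0.0, 2.966]
force: [-0.8, -1.6, -0.1]
grip_width: 0.0
```

```bash
python3 - <<'E'
from workcell import bot
from h import *
f=bot.grab_frame("top"); cv2.imwrite("pics/t7.png",cv2.resize(f["frame"][140:320,200:450],None,fx=3.2,fy=3.2,interpolation=cv2.INTER_CUBIC))
E
```

```text
(no output)
```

View pics/t7.png

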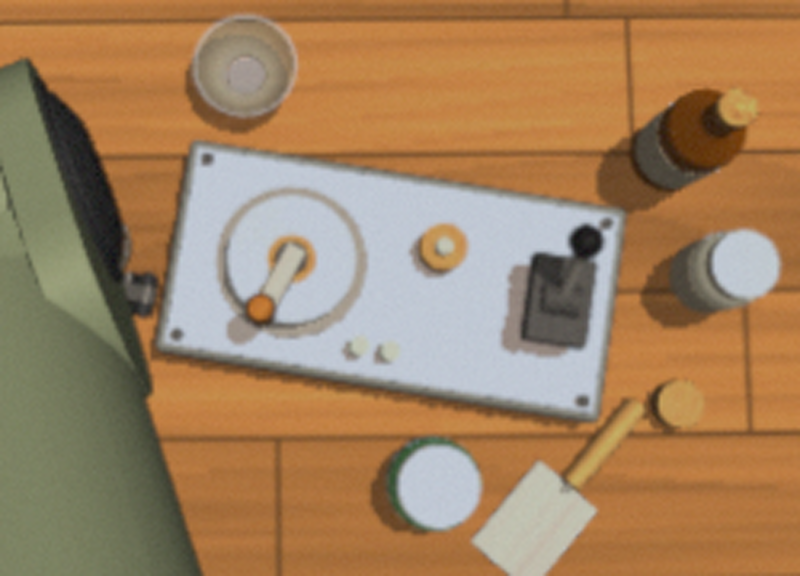

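The ball is now at (586,241). The prediction was (578,243) for the full swing and row 254 for 0.88 rad, so the lever is fully over. The jars and bottle stand, and the crank is at rest at (260,308), same as in the previous picture. I hand the job in.

```bash
python3 - <<'E'
from workcell import bot
print(bot.job_done()); print(bot.observe()["clock"])
E
```

```text
the job is handed in; nothing more can be done
None
the job is handed in; nothing more can be done
```

I wound the crank about 3.05 turns clockwise until the drag dropped, then pushed the brake lever fully over and handed the job in at about 15.7 s. No verdict was reported.

- **Crank:** the drag along the direction of turning read 5 to 7 N at the speed I used from late in the first turn. It fell to 2.65 N and then 0.3 N over the last 110° or so. I stopped and let go there, about 0.15 to 0.3 turn past the drop. That is inside the half-turn limit.
- **Lever:** I pushed it until it met its stop, with about 34 N at the fingers. The last top view puts the ball at the row predicted for the full 1.0 rad swing. Its column was 8 zoomed pixels off, which is sideways to the swing.
- **Surroundings:** in the last pictures the three jars and the oil bottle are standing, the crank is where I left it, and the arm is clear of everything.

**Readings that disagreed:**
- The drag before the drop was lower than the 8 to 11 N stated, and it varied with speed (about 1.8 N in a slow test). I therefore judged the drop by comparing readings at the same crank angle and speed, not by absolute force.
- My first two-view fix put the ball at a height of 167 mm, against the stated 137 to 150 mm. I discarded it and used the top view with the known height.

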